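# Sweep the used caps into the waste bin

## Task

Clear the capping deck: with the fingers shut, sweep the three used orange caps along the deck and over its open end so that all three drop into the red waste bin, not the blue one. Only push them, never pick one up, and leave the amber vials standing where they are, along with the bottles and the beaker around it.

Things in the scene. Friction and masses are not known exactly. Their poses are not given: they have to be found in the camera images.
- deck: White capping deck with a grey top, fixed on the bench: 250 mm along its own x, 280 mm along its own y, top face 70 mm above the bench. Along its two long sides (at x = +-122 mm) run white rims 6 mm thick and 10 mm high above the top; its two ends (at y = +-140 mm) are open and level, so that what is pushed over an end drops into the bin there. Origin: centre of its underside, at bench level; z up.
- red_bin: Red waste bin, empty at the start: open-topped red bin, fixed: 250 mm along its own x, 85 mm along its own y, 62 mm high, walls and floor 4 mm. It stands with its long side right against one open end of the deck (which end changes), its rim 8 mm below the deck top. Origin: centre of its underside, at bench level. Its axes run parallel to the deck's.
- blue_bin: Blue bin for clean caps, at the deck's other end, empty at the start: open-topped blue bin, fixed: 250 mm along its own x, 85 mm along its own y, 62 mm high, walls and floor 4 mm. It stands with its long side right against one open end of the deck (which end changes), its rim 8 mm below the deck top. Origin: centre of its underside, at bench level. Its axes run parallel to the deck's.
- cap1_center (a point): Used orange screw cap, a flat-lying disc 31 mm across and 14 mm high, orange all over, 11 to 20 g, loose on the deck. The point is its centre, 7 mm above the deck.
- cap2_center (a point): Used orange screw cap, a flat-lying disc 31 mm across and 14 mm high, orange all over, 11 to 20 g, loose on the deck. The point is its centre, 7 mm above the deck.
- cap3_center (a point): Used orange screw cap, a flat-lying disc 31 mm across and 14 mm high, orange all over, 11 to 20 g, loose on the deck. The point is its centre, 7 mm above the deck.
- vial1_center (a point): Amber glass sample vial with a white cap, 24 mm across and 50 mm high, standing loose on the deck. The point is its centre, half-way up. A bystander. Both vials stand in one row along the deck's y; no cap lies in that row, and each cap has a row of its own, with rows about 55 mm apart across the deck's x.
- vial2_center (a point): Amber glass sample vial with a white cap, 24 mm across and 50 mm high, standing loose on the deck. The point is its centre, half-way up. A bystander. Both vials stand in one row along the deck's y; no cap lies in that row, and each cap has a row of its own, with rows about 55 mm apart across the deck's x.
- bottle1: White reagent bottle with a blue cap, 64 mm across and 110 mm high, standing loose on the bench beside or beyond the deck. Origin: centre of its underside. A bystander.
- bottle2: White reagent bottle with a blue cap, 64 mm across and 110 mm high, standing loose on the bench beside or beyond the deck. Origin: centre of its underside. A bystander.
- beaker: Glass beaker, 70 mm across and 85 mm high, standing loose on the bench beside or beyond the deck. Origin: centre of its underside. A bystander.

How it is judged:
At the end, for the whole second after the job is handed in: All three orange caps lie at rest inside the red bin (centres within its outline and more than 7 mm below its rim); both vials still stand upright within 15 mm of where they stood, and the bottles and the beaker within 20 mm (x of cap1_center in the frame of red_bin between -0.125 and 0.125 m and y of cap1_center in the frame of red_bin between -0.0425 and 0.0425 m and z of each of cap1_center, cap2_center, cap3_center in the frame of red_bin below 0.055 m and linear speed of each of cap1, cap2, cap3 below 0.03 m/s and x of cap2_center in the frame of red_bin between -0.125 and 0.125 m and y of cap2_center in the frame of red_bin between -0.0425 and 0.0425 m and x of cap3_center in the frame of red_bin between -0.125 and 0.125 m and y of cap3_center in the frame of red_bin between -0.0425 and 0.0425 m and distance of each of vial1_center, vial2_center from where it was at the start of the episode below 0.015 m and angle between each of vial1_center, vial2_center's own z axis and vertical below 0.15 rad and distance of each of bottle1, bottle2, beaker from where it was at the start of the episode below 0.02 m); the robot touches nothing.
It fails at once if an orange cap is lifted off the deck (its centre more than 25 mm above the deck top) (height (world z) of any of cap1_center, cap2_center, cap3_center above 0.095 m).
It fails at once if an amber vial is shoved more than 15 mm or tipped (distance of any of vial1_center, vial2_center from where it was at the start of the episode above 0.015 m or angle between any of vial1_center, vial2_center's own z axis and vertical above 0.3 rad).
It fails at once if an orange cap drops into the blue bin ((height (world z) of cap1_center below 0.055 m and y of cap1_center in the frame of blue_bin between -0.0425 and 0.0425 m) or (height (world z) of cap2_center below 0.055 m and y of cap2_center in the frame of blue_bin between -0.0425 and 0.0425 m) or (height (world z) of cap3_center below 0.055 m and y of cap3_center in the frame of blue_bin between -0.0425 and 0.0425 m)).
It fails at once if a bottle or the beaker is shoved more than 20 mm (distance of any of bottle1, bottle2, beaker from where it was at the start of the episode above 0.02 m).
It also fails if it takes over 54 s, if anything falls off the work surface, if the arm or the gripper's body presses on something with over 40 N, if the wrist force passes 120 N, or if a joint passes its speed limit or range.

## Robot

A 6-joint arm with a two-finger parallel gripper is mounted at the origin on the work surface. World frame = base frame: x ahead of the robot, y to its left, z up, the work surface at z = 0. Lengths are in m, angles in rad, forces in N, time in s.
With the tool pointing down it reaches from about 0.3 to 0.875 m from the base axis. Payload 4.2 kg.
Tool frame: the origin (TCP) lies between the finger pads; the fingertips stand 14 mm ahead of it and the grasp point (between the pads) lies 5 mm behind it; x points along the fingers, z is the direction in which the jaws open and shut, and the axes are right-handed (so a half turn about x gives the same grasp; the last joint's range is limited). The gripper opens to 85 mm and grips with 20 to 120 N. Pads are 22 mm wide; open, the fingers measure 114 mm over their backs; the gripper's body (76 mm by 85 mm) begins 54 mm behind the grasp point. The pads swing forward as they close: fully open they stand 13 mm farther back than shut.
Start: joints at [-1.186, 0.32, 1.565, -0, 1.257, -0.02], TCP at [0.226, -0.529, 0.217] pointing down, gripper open.
Joint ranges: [-3.11, 3.11], [-0.84, 2.01], [0.21, 2.61], [-1.34, 4.49], [0.05, 2.63], [-2.56, 2.56]. Speed limits (rad/s): [2.57, 2.57, 3.14, 3.14, 3.14, 3.14].

## Interface

Orientations are given as a rotation vector (axis times angle).
In Python, from cell import * gives the robot as it stands. The module is installed in compiled form; this text tells all that it offers.
- The arm moves only by the tool drive_tool, never from a script. Its argument "commands" is a list that holds one entry, the list of rows, each a list of 7 numbers: the shift along the tool's x, y, z in units of 40 mm (1.0 is 40 mm), then the turn, a rotation vector about the tool's x, y, z in units of 6 degrees (1.0 is 6 degrees), then the closure in counts, from 0 (fully open) to 255 (shut). A call has 1 to 10 rows; each row shifts and turns the pose as measured when the row begins, along the tool's axes as they then stand; what a row does not reach is not made up. A row lasts 1/12 s, in which the tool goes at most 41.7 mm and 7.16 degrees, less where a joint would pass 70% of its speed; a pose out of reach is approached as far as the arm can. A call is refused whole if a number of a shift passes 1 or a number of a turn 1, either way. A call with a gripper value outside its range is refused whole. The fingers move at their own pace and stop on an object; "squeeze" is the grip in N (left out, the last holds). Time passes only in rows, so rows that do not move let the fingers close. It gives the time, the measured TCP pose, the force and the opening at its end, in the units of the state.
- get_obs(): the state, without advancing time (a new reading comes with each control period).
- grab_frame(name): name is "side" or "top" or "wrist"; returns the picture (384x512x3 uint8, red, green, blue); there is no depth.
- get_calibration(name): a dict with "vertical_fov" (degrees; the focal length in pixels is half the picture's height over the tangent of half this angle, whatever the lens; pixels are square), "cx", "cy" (the principal point, pixels), "position" and "attitude" of the camera in the world. Camera axes: x right, y up, looking along -z (the intrinsics and any distortion apply to the point x, -y, -z); pixel columns grow to the right and rows downward; lengths in m; the calibration is good to about 2 mm. A picture is of the moment at which its call begins: read the wrist's pose just before it. get_calibration takes no time and is no camera call; for the wrist camera it gives the pose at the moment of the call.
- job_done(): hands the job in, once; it reports no verdict.
The state is a dict: "t": time; "joint_pos": joint angles; "qd": joint speeds; "joint_efforts": joint torques, N m; "position": TCP position; "orientation": TCP orientation; "force": force on the tool from outside, world axes, zero at the start; "torque": the same for the moment, N m; "gripper_width": finger opening in m.
Only numpy, scipy, OpenCV 4.12 (cv2) and the standard library are available. Lean on these libraries where they do the work, as an engineer would, in place of code of your own. Each camera call takes 0.05 s, during which the arm holds its last target. There are 200 camera calls.

## Working session

There is one attempt and no reset: what is moved stays moved. The work goes in short steps, Python scripts to look and compute and a tool call to move; the robot and the scene stay as the last step left them, time stands still between calls to the robot, and variables do not carry over. Pictures are saved under pics/ and viewed, about 8 in all and at most 12, crops included, and the job is handed in when it is done.

Besides the shell and the picture viewer there is one more tool, called after ">>>" as a command line: name --argument value ..., lists and objects as JSON in quotes. drive_tool: Moves the arm, as the interface text tells. Its arguments: {"type":"object","properties":{"commands":{"type":"array","items":{"type":"array","items":{"type":"array","items":{"type":"number"}}}},"squeeze":{"type":"number"}},"required":["commands"]}

```bash
mkdir -p pics
python3 - <<'E'
from cell import *
import cv2
for n in("top","side"):
    c=get_calibration(n);print(n,c)
    cv2.imwrite(f"pics/{n}0.png",cv2.resize(grab_frame(n)[:,:,::-1],(800,600),interpolation=cv2.INTER_CUBIC))
o=get_obs();print({k:o[k] for k in("t","position","orientation","gripper_width")})
E
```

```text
top {'vertical_fov': 57.398254951059684, 'cx': 251.8799400841027, 'cy': 185.94812558566204, 'position': array([0.40688752, 0.01137035, 1.14976806]), 'attitude': array([ 0.12753002, -0.17204168, -1.58394742])}
side {'vertical_fov': 44.904540295593186, 'cx': 254.83581578779464, 'cy': 184.48450822645222, 'position': array([-0.03128175,  0.89659096,  0.77992907]), 'attitude': array([ 0.38620528, -1.25052589, -2.22234029])}
{'t': 0.1, 'position': array([ 0.2262893 , -0.52808731,  0.21655289]), 'orientation': array([ 0.90703478,  1.37530961, -0.90546898]), 'gripper_width': 0.08533122682504049}
```

View pics/top0.png

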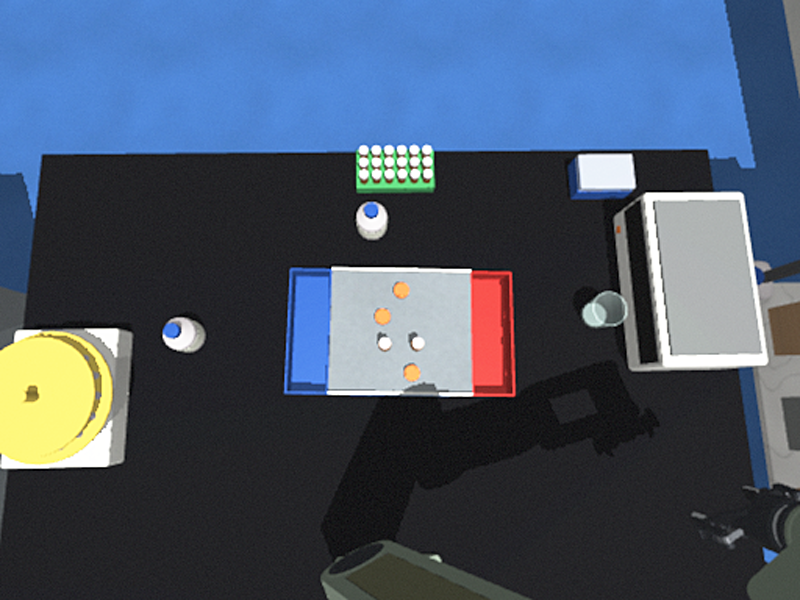

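View pics/side0.png

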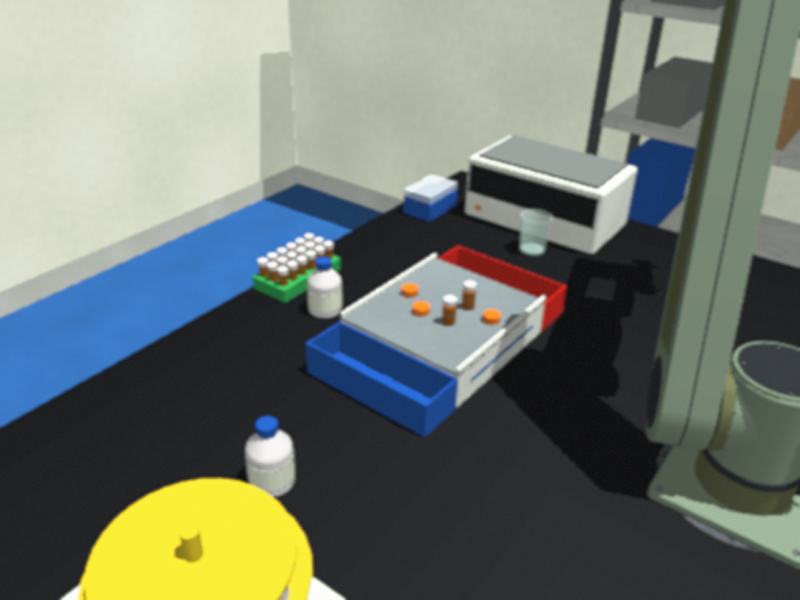

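The top view shows the red bin on the right (−y), caps at (401,290), (382,316) and (412,372), and vial tops at (385,343) and (418,343). Next I convert these to world positions.

```bash
cat > h.py <<'E'
from cell import *
import cv2, numpy as np
from scipy.spatial.transform import Rotation as R
def ray(c,u,v,z):
    f=192/np.tan(np.radians(c["vertical_fov"])/2)
    d=R.from_rotvec(c["attitude"]).apply([(u-c["cx"])/f,-(v-c["cy"])/f,-1]); p=c["position"]
    return p+d*(z-p[2])/d[2]
def caps(n,im,z=.077):
    c=get_calibration(n); h=cv2.cvtColor(im,cv2.COLOR_RGB2HSV)
    m=cv2.inRange(h,(7,170,130),(20,255,255)); k,_,s,ce=cv2.connectedComponentsWithStats(m)
    return [(ce[i].round(1),s[i,4],ray(c,*ce[i],z).round(4)) for i in range(1,k) if s[i,4]>20]
def tool():
    o=get_obs();M=R.from_rotvec(o["orientation"]).as_matrix()
    print("t",o["t"],"p",o["position"].round(4),"F",np.round(o["force"],1),"w",o["gripper_width"]);print(M.round(3)); return o,M
E
python3 - <<'E'
from h import *
for n in("top","side"):
    im=grab_frame(n); print(n)
    for r in caps(n,im):print(*r)
    if n=="top":
        cv2.imwrite("pics/crop.png",cv2.resize(im[165:260,175:335,::-1],(800,475),interpolation=cv2.INTER_CUBIC))
        c=get_calibration(n)
        for u,v,z in((385,343,.12),(418,343,.12),(330,267,.08),(471,268,.08),(471,395,.08),(328,394,.08),(372,210,.11),(183,330,.1),(604,309,.085)):
            print((u,v),ray(c,u/1.5625,v/1.5625,z).round(4))
    else:
        c=get_calibration(n)
        for u,v,z in((450,300,.12),(470,286,.12)): print((u,v),ray(c,u/1.5625,v/1.5625,z).round(4))
tool()
E
```

```text
top
(385, 343) [ 0.5049 -0.0017  0.12  ]
(418, 343) [ 0.5038 -0.0638  0.12  ]
(330, 267) [0.6627 0.1049 0.08  ]
(471, 268) [ 0.6564 -0.178   0.08  ]
(471, 395) [ 0.4055 -0.166   0.08  ]
(328, 394) [0.4132 0.1085 0.08  ]
(372, 210) [0.7706 0.0192 0.11  ]
(183, 330) [0.5387 0.3824 0.1   ]
(604, 309) [ 0.5677 -0.4385  0.085 ]
side
[261.8 185.2] 57 [ 0.616  -0.0389  0.077 ]
[269.  197.2] 62 [ 5.638e-01 -2.000e-04  7.700e-02]
[314.1 202.4] 68 [ 0.452  -0.0549  0.077 ]
(450, 300) [0.5022 0.003  0.12  ]
(470, 286) [ 0.4995 -0.057   0.12  ]
t 0.2 p [ 0.2263 -0.5283  0.2168] F [-0.4 -0.1  0.6] w 0.08549273147874036
[[-0.     0.919  0.394]
 [ 0.001  0.394 -0.919]
 [-1.     0.    -0.001]]
```

View pics/crop.png

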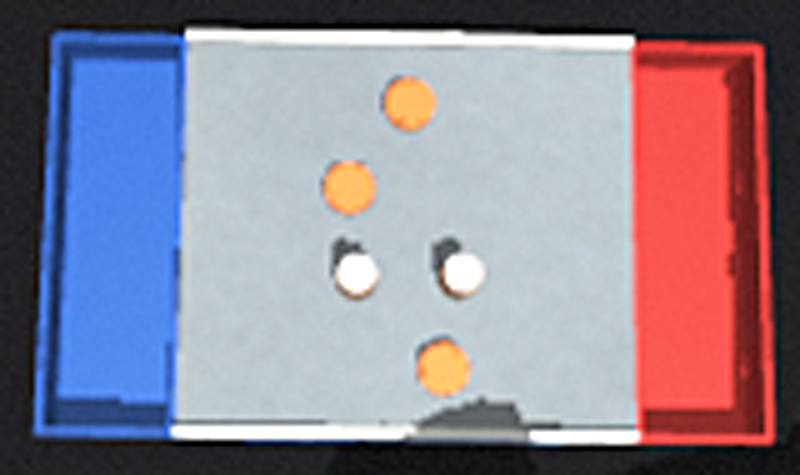

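Crop: caps at about (409,103), (349,187) and (443,367), vial tops at (357,274) and (462,273). The red bin is on the right. The hue mask missed the bright orange, so I'll widen it and work in the deck frame.

Run:
```python
import re
s=open('h.py').read().replace("(7,170,130),(20,255,255)","(9,110,130),(22,255,255)");open('h.py','w').write(s)
from h import *
c=get_calibration("top")
for r in caps("top",grab_frame("top")):
    if r[1]<300: print(*r)
g=lambda u,v,z: ray(c,175+(u+.5)/5-.5,165+(v+.5)/5-.5,z)
for a in((409,103,.082),(349,187,.082),(443,367,.082),(357,274,.12),(462,273,.12)):print(a,g(*a).round(4))
q=[g(*a) for a in((185,30,.08),(634,36,.08),(638,441,.08),(171,437,.08))]
for x in q:print(x.round(4))
e=q[1]-q[0]+q[2]-q[3];print("centre",np.mean(q,0),"dir red",e/np.linalg.norm(e), [np.linalg.norm(q[i]-q[i-1]).round(3) for i in range(4)])
```

```text
[256.4 185.4] 77 [ 0.6149 -0.0353  0.077 ]
[244.4 202.2] 79 [0.5627 0.0028 0.077 ]
[263.2 238.2] 80 [ 0.4516 -0.0521  0.077 ]
(409, 103, 0.082) [ 0.6145 -0.0352  0.082 ]
(349, 187, 0.082) [0.5625 0.0029 0.082 ]
(443, 367, 0.082) [ 0.4518 -0.0519  0.082 ]
(357, 274, 0.12) [ 0.5053 -0.0006  0.12  ]
(462, 273, 0.12) [ 0.5047 -0.0623  0.12  ]
[0.6635 0.1037 0.08  ]
[ 0.6555 -0.1778  0.08  ]
[ 0.4055 -0.1683  0.08  ]
[0.4137 0.1119 0.08  ]
centre [ 0.53456589 -0.03263947  0.08      ] dir red [-0.02891773 -0.9995818   0.        ] [np.float64(0.25), np.float64(0.282), np.float64(0.25), np.float64(0.28)]
```

>>> drive_tool --commands '[[[0,0,0,0.83,0,0,255],[0,0,0,0.83,0,0,255],[0,0,0,0.83,0,0,255],[0,0,0,0.83,0,0,255],[0,0,0,0.83,0,0,255],[0,0,0,0,0,0,255],[0,0,0,0,0,0,255],[0,0,0,0,0,0,255]]]' --squeeze 20

```text
t: 0.92
position: [0.2261, -0.5276, 0.2156]
orientation: [1.245, 1.19, -1.243]
force: [0.1, 0.4, -0.5]
gripper_width: -0.0002
```

```bash
python3 -c "
from h import *
tool()"
```

```text
t 0.9167 p [ 0.2261 -0.5276  0.2156] F [ 0.1  0.4 -0.5] w -0.0002371246818773672
[[-0.001  0.999 -0.047]
 [ 0.003 -0.047 -0.999]
 [-1.    -0.002 -0.003]]
```

>>> drive_tool --commands '[[[0,0.38,-0.92,-0.17,0,0,255],[0,0.38,-0.92,0,0,0,255],[0,0.38,-0.92,0,0,0,255],[0,0.38,-0.92,0,0,0,255],[0,0.38,-0.92,0,0,0,255],[0,0.38,-0.92,0,0,0,255],[0,0.38,-0.92,0,0,0,255],[0,0.38,-0.92,0,0,0,255],[0,0.38,-0.92,0,0,0,255],[0,0.38,-0.92,0,0,0,255]]]'

```text
t: 1.75
position: [0.3906, -0.1567, 0.2147]
orientation: [1.228, 1.194, -1.228]
force: [0.5, -0.2, 0.5]
gripper_width: 0.0002
```

```bash
python3 -c "
from h import *
tool()"
```

```text
t 1.75 p [ 0.3906 -0.1567  0.2147] F [ 0.5 -0.2  0.5] w 0.00023661753354192356
[[ 0.002  1.    -0.026]
 [-0.002 -0.026 -1.   ]
 [-1.     0.002  0.002]]
```

>>> drive_tool --commands '[[[0,0.3,-0.8,0,0,0,255],[0,0.3,-0.8,0,0,0,255],[0,0.3,-0.8,0,0,0,255],[0,0.3,-0.8,0,0,0,255],[0,0.3,-0.8,0,0,0,255],[0,0,0,0,0,0,255],[0,0,0,0,0,0,255]]]'

```text
t: 2.33
position: [0.4582, 0.0178, 0.2162]
orientation: [1.215, 1.201, -1.206]
force: [-0.2, -0.7, 0.5]
gripper_width: -0.0002
```

>>> drive_tool --commands '[[[0.7,-0.1,0,0.15,0,0,255],[0.7,0,0,0,0,0,255],[0.7,0,0,0,0,0,255],[0.5,0,0,0,0,0,255],[0.2,0,0,0,0,0,255],[0,0,0,0,0,0,255],[0,0,0,0,0,0,255]]]'

```text
t: 2.92
position: [0.4562, 0.0128, 0.103]
orientation: [1.228, 1.188, -1.213]
force: [0.1, -0.7, -0.5]
gripper_width: 0.0
```

```bash
python3 -c "
from h import *
tool()
cv2.imwrite('pics/w1.png',grab_frame('wrist')[:,:,::-1])"
```

```text
t 2.9167 p [0.4562 0.0128 0.103 ] F [ 0.1 -0.7 -0.5] w 4.96126390339226e-05
[[ 0.015  1.    -0.018]
 [-0.002 -0.018 -1.   ]
 [-1.     0.015  0.002]]
```

View pics/w1.png

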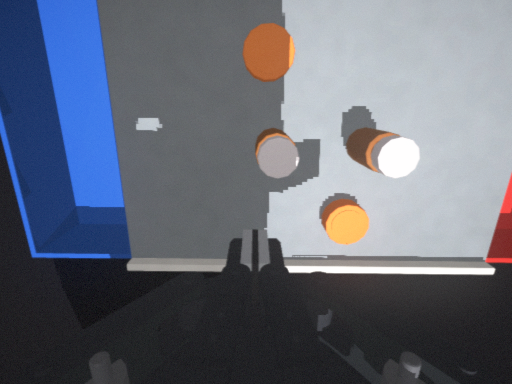

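The wrist view shows the shut fingers at (255,250), with cap C at (346,224) ahead and a vial at (277,155) to the side. Next I descend to pushing height.

>>> drive_tool --commands '[[[0.3,-0.06,0,0.1,0,-0.14,255],[0.08,0,0,0,0,0,255],[0,0,0,0,0,0,255],[0,0,0,0,0,0,255]]]'

```text
t: 3.3
position: [0.4568, 0.0121, 0.0901]
orientation: [1.234, 1.188, -1.227]
force: [-0.6, 0.7, 0.2]
gripper_width: 0.0002
```

```bash
python3 -c "
from h import *
tool()"
```

```text
t 3.3 p [0.4568 0.0121 0.0901] F [-0.6  0.7  0.2] w 0.00019789708891659012
[[ 0.007  1.    -0.03 ]
 [-0.002 -0.03  -1.   ]
 [-1.     0.007  0.002]]
```

>>> drive_tool --commands '[[[0,-0.1,0.2,0,0,0,255],[0,0,0.3,0,0,0,255],[0,0,0.3,0,0,0,255],[0,0,0.3,0,0,0,255],[0,0,0.3,0,0,0,255],[0,0,0.3,0,0,0,255],[0,0,0.3,0,0,0,255],[0,0,0,0,0,0,255]]]'

```text
t: 3.97
position: [0.4496, -0.073, 0.0928]
orientation: [1.231, 1.186, -1.221]
force: [-0.5, 1.6, -0.0]
gripper_width: -0.0001
```

```bash
python3 -c "
from h import *
tool()
for n in ('top','side'):
  for r in caps(n,grab_frame(n)):
    if r[1]<300: print(n,*r)"
```

```text
t 3.9667 p [ 0.4496 -0.073   0.0928] F [-0.5  1.6 -0. ] w -5.3116792933774546e-05
[[ 0.012  1.    -0.026]
 [-0.004 -0.025 -1.   ]
 [-1.     0.012  0.003]]
top [256.4 185.4] 77 [ 0.6149 -0.0353  0.077 ]
top [244.4 202.2] 79 [0.5627 0.0028 0.077 ]
side [261.9 185.3] 84 [ 0.6155 -0.0387  0.077 ]
side [269.  197.3] 71 [5.633e-01 3.000e-04 7.700e-02]
side [314.4 202.6] 84 [ 0.4511 -0.0549  0.077 ]
```

```bash
python3 -c "
from h import *
a=cv2.resize(grab_frame('side')[140:260,230:390,::-1],(800,600),interpolation=cv2.INTER_CUBIC);cv2.imwrite('pics/s2.png',a)"
```

```text
(no output)
```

View pics/s2.png

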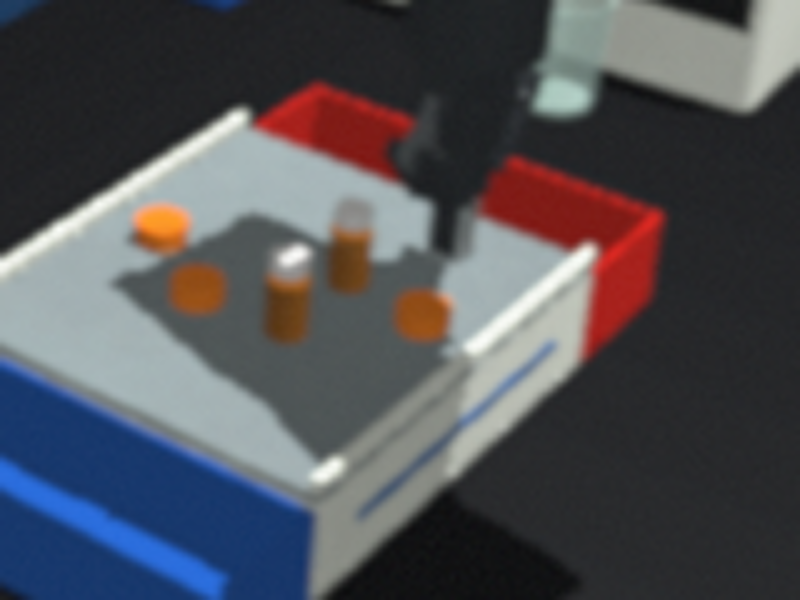

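Side crop: cap C at (422,315) has not moved, and the fingertips at (453,250) are already past it, so they must have gone over it. I'll check the fingertip height.

```bash
python3 -c "
from h import *
c=get_calibration('side')
for z in (.07,.08,.09,.1,.11,.12): print(z,ray(c,230+453/5,140+252/5,z).round(3))
o,M=tool(); p=o['position']
def proj(c,P):
    f=192/np.tan(np.radians(c['vertical_fov'])/2); q=R.from_rotvec(c['attitude']).inv().apply(np.array(P)-c['position'])
    return np.array([c['cx']+f*q[0]/-q[2], c['cy']-f*q[1]/-q[2]])
print(((proj(c,p+M[:,0]*.014)-[230,140])*5))
a=cv2.resize(grab_frame('wrist')[:,:,::-1],(512,384));cv2.imwrite('pics/w2.png',a)
"
```

```text
0.07 [ 0.474 -0.13   0.07 ]
0.08 [ 0.466 -0.116  0.08 ]
0.09 [ 0.459 -0.101  0.09 ]
0.1 [ 0.452 -0.087  0.1  ]
0.11 [ 0.445 -0.072  0.11 ]
0.12 [ 0.438 -0.058  0.12 ]
t 4.1167 p [ 0.4495 -0.0712  0.0925] F [-0.1 -0.3  0.4] w 9.364403879889753e-05
[[ 0.011  1.    -0.025]
 [-0.003 -0.024 -1.   ]
 [-1.     0.011  0.002]]
[439.52725469 298.39518009]
```

View pics/w2.png

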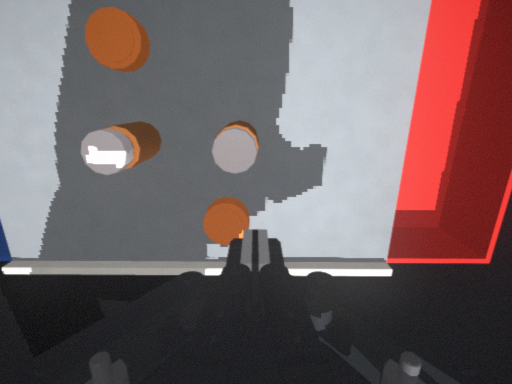

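The wrist view shows the fingers at (255,245), past cap C at (227,221). In the side view the tips appear about 28 mm too high. I'll check the wrist-camera geometry to see whether the height reading or the finger length is off.

```bash
python3 -c "
from h import *
c=get_calibration('wrist');o,M=tool();print(c)
print('cam in tool',M.T@(c['position']-o['position']))
for z in (.052,.082): print(z,ray(c,227,221,z).round(4),ray(c,114,41,z).round(4))
print('vial top',ray(c,235,149,.12).round(4),ray(c,107,152,.12).round(4))
def proj(c,P):
    f=192/np.tan(np.radians(c['vertical_fov'])/2); q=R.from_rotvec(c['attitude']).inv().apply(np.array(P)-c['position'])
    return np.array([c['cx']+f*q[0]/-q[2], c['cy']-f*q[1]/-q[2]])
for d in (.014,0,-.014,-.028,-.06): print('tip',d,proj(c,o['position']+M[:,0]*d+M[:,1]*.011))
ts=get_calibration('side')
im=grab_frame('top');cv2.imwrite('pics/t2.png',cv2.resize(im[150:270,175:335,::-1],(800,600),interpolation=cv2.INTER_CUBIC))
t=get_calibration('top')
for d in (.014,-.014,-.06): print('top',(proj(t,o['position']+M[:,0]*d)-[175,150])*5)
"
```

```text
t 4.1667 p [ 0.4495 -0.0709  0.0925] F [-0.9  0.3  0.8] w 0.00034251680727961865
[[ 0.011  1.    -0.024]
 [-0.003 -0.024 -1.   ]
 [-1.     0.011  0.002]]
{'vertical_fov': 70.03345967555606, 'cx': 254.73627847907028, 'cy': 189.50876465259861, 'position': array([ 0.52683203, -0.07306306,  0.24985976]), 'attitude': array([-0.23813649,  0.24056921, -1.5817812 ])}
cam in tool [-0.15652547  0.07906303  0.00068486]
0.052 [ 0.4394 -0.0496  0.052 ] [0.5676 0.0165 0.052 ]
0.082 [ 0.4527 -0.0532  0.082 ] [0.5614 0.0029 0.082 ]
vial top [ 0.5065 -0.0635  0.12  ] [ 0.5065 -0.0026  0.12  ]
tip 0.014 [253.81080703 207.29459767]
tip 0 [253.73117067 215.68239704]
tip -0.014 [253.63799567 225.49617123]
tip -0.028 [253.52750882 237.13333796]
tip -0.06 [253.17709987 274.0406012 ]
top [472.15385293 443.18928997]
top [475.6226645  441.72817565]
top [481.74072916 439.15115707]
```

View pics/t2.png

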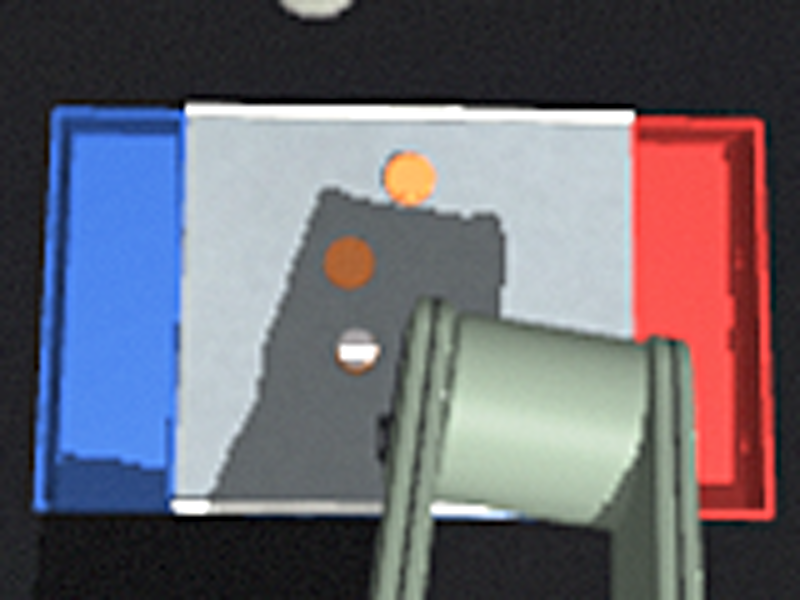

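Top crop: nothing has been disturbed; caps at (409,178) and (349,262). Both cameras put the shut fingertips about 30 mm higher along the tool than stated. I'll back off to a free spot behind the cap and come down in guarded steps until I feel the deck.

>>> drive_tool --commands '[[[-0.5,0.05,0,0,0,-0.1,255],[0,0.03,-0.7,0,0,0,255],[0,0,-0.7,0,0,0,255],[0,0,-0.7,0,0,0,255],[0,0,-0.5,0,0,0,255],[0,0,-0.2,0,0,0,255],[0,0,0,0,0,0,255],[0,0,0,0,0,0,255]]]'

```text
t: 4.88
position: [0.4551, 0.049, 0.1132]
orientation: [1.221, 1.199, -1.223]
force: [-0.4, 0.0, -0.2]
gripper_width: 0.0001
```

>>> drive_tool --commands '[[[0.4,0,0,0,0,0,255],[0.3,0,0,0,0,0,255],[0,0,0,0,0,0,255],[0,0,0,0,0,0,255]]]'

```text
t: 5.22
position: [0.4556, 0.0463, 0.085]
orientation: [1.222, 1.196, -1.223]
force: [0.3, 0.5, -0.2]
gripper_width: 0.0002
```

```bash
python3 -c "
from h import *
tool()"
```

```text
t 5.2167 p [0.4556 0.0463 0.085 ] F [ 0.3  0.5 -0.2] w 0.00019018418534967656
[[ 0.002  1.    -0.019]
 [-0.003 -0.019 -1.   ]
 [-1.     0.002  0.003]]
```

>>> drive_tool --commands '[[[0.15,-0.03,0,0.1,0,0,255],[0,0,0,0,0,0,255]]]'

```text
t: 5.38
position: [0.4547, 0.045, 0.0792]
orientation: [1.232, 1.189, -1.233]
force: [-0.7, 0.3, -0.1]
gripper_width: 0.0
```

>>> drive_tool --commands '[[[0.15,0,0,0,0,0,255],[0,0,0,0,0,0,255]]]'

```text
t: 5.55
position: [0.4552, 0.0444, 0.0734]
orientation: [1.233, 1.187, -1.232]
force: [-0.7, 0.2, 0.2]
gripper_width: 0.0001
```

```bash
python3 -c "
from h import *
tool()
a=grab_frame('side')[130:220,240:360,::-1];b=grab_frame('wrist')[180:280,190:320,::-1]
cv2.imwrite('pics/sw.png',np.hstack([cv2.resize(a,(440,330),interpolation=cv2.INTER_CUBIC),cv2.resize(b,(360,330),interpolation=cv2.INTER_CUBIC)]))"
```

```text
t 5.55 p [0.4552 0.0444 0.0734] F [-0.7  0.2  0.2] w 8.512466965587191e-05
[[ 0.004  0.999 -0.033]
 [-0.004 -0.033 -0.999]
 [-1.     0.004  0.004]]
```

View pics/sw.png

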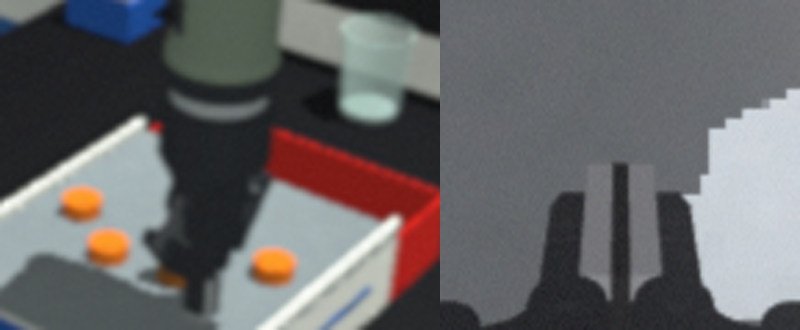

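The fingertips are still above the deck with no contact at TCP z 0.073, so the tips really are short of the stated 14 mm. In the wrist crop the pad tips are at row 163, which puts them about 18 mm behind the TCP. I'll keep descending under guard.

>>> drive_tool --commands '[[[0.15,0,0,0,0,0,255],[0.08,0,0,0,0,0,255],[0,0,0,0,0,0,255]]]'

```text
t: 5.9
position: [0.4567, 0.0447, 0.0647]
orientation: [1.235, 1.185, -1.229]
force: [-1.2, 0.3, -0.6]
gripper_width: 0.0001
```

>>> drive_tool --commands '[[[0.08,0,0,0,0,0,255],[0,0,0,0,0,0,255]]]'

```text
t: 6.07
position: [0.4566, 0.0448, 0.061]
orientation: [1.234, 1.186, -1.229]
force: [-0.5, -0.2, -0.2]
gripper_width: -0.0002
```

>>> drive_tool --commands '[[[0.06,0,0,0,0,0,255],[0,0,0,0,0,0,255]]]'

```text
t: 6.23
position: [0.4566, 0.0448, 0.0582]
orientation: [1.234, 1.186, -1.229]
force: [0.3, -0.9, 0.5]
gripper_width: 0.0002
```

>>> drive_tool --commands '[[[0.05,0,0,0,0,0,255],[0,0,0,0,0,0,255]]]'

```text
t: 6.4
position: [0.4569, 0.0449, 0.0562]
orientation: [1.234, 1.185, -1.229]
force: [-0.0, -0.1, 0.0]
gripper_width: 0.0002
```

>>> drive_tool --commands '[[[0.05,0,0,0,0,0,255],[0,0,0,0,0,0,255]]]'

```text
t: 6.57
position: [0.4575, 0.0449, 0.0567]
orientation: [1.235, 1.185, -1.228]
force: [-0.0, -0.1, -1.1]
gripper_width: 0.0
```

>>> drive_tool --commands '[[[0.05,0,0,0,0,0,255],[0,0,0,0,0,0,255]]]'

```text
t: 6.73
position: [0.4583, 0.045, 0.0564]
orientation: [1.236, 1.183, -1.226]
force: [0.2, 1.1, 0.0]
gripper_width: -0.0001
```

```bash
python3 -c "
from h import *
tool()"
```

```text
t 6.7333 p [0.4583 0.045  0.0564] F [0.2 1.1 0. ] w -0.00011866185130851802
[[ 0.012  0.999 -0.032]
 [-0.003 -0.032 -0.999]
 [-1.     0.012  0.003]]
```

```bash
python3 -c "
from h import *
o=get_obs();print(o['joint_pos'],o['joint_efforts'],o['torque'])
for r in caps('side',grab_frame('side')):
    if r[1]<300: print(*r)"
```

```text
[ 0.0757435   0.31242729  2.05124549 -0.005776    0.76651776  1.68311593] [ 4.49345927e-03 -3.46122515e+01 -1.67350960e+01 -1.13601628e-02
  2.61865149e-02 -4.57733086e-05] [ 0.00608277 -0.01906279 -0.00155413]
[261.8 185.1] 80 [ 0.6164 -0.0395  0.077 ]
[269.1 197. ] 86 [ 0.5643 -0.0011  0.077 ]
[314.2 202.3] 90 [ 0.4524 -0.0557  0.077 ]
```

The descent stopped at TCP z ≈ 0.0565 with the tool starting to tilt, so the tips have met the deck. They are therefore about 14 mm *behind* the TCP. I'll raise 3 mm, realign and push.

>>> drive_tool --commands '[[[-0.1,-0.09,0,0,0,-0.12,255],[0,0,0,0,0,0,255],[0,0,0,0,0,0,255]]]'

```text
t: 7.03
position: [0.4539, 0.0451, 0.0599]
orientation: [1.23, 1.194, -1.237]
force: [-0.6, 0.2, -0.9]
gripper_width: 0.0002
```

```bash
python3 -c "
from h import *
tool()"
```

```text
t 7.0333 p [0.4539 0.0451 0.0599] F [-0.6  0.2 -0.9] w 0.00018113535590957348
[[-0.003  0.999 -0.033]
 [-0.003 -0.033 -0.999]
 [-1.    -0.003  0.003]]
```

>>> drive_tool --commands '[[[0,0.02,0.3,0,0,0,255],[0,0,0.3,0,0,0,255],[0,0,0.3,0,0,0,255],[0,0,0.3,0,0,0,255],[0,0,0.3,0,0,0,255],[0,0,0.3,0,0,0,255],[0,0,0.3,0,0,0,255],[0,0,0.3,0,0,0,255],[0,0,0.3,0,0,0,255],[0,0,0,0,0,0,255]]]'

```text
t: 7.87
position: [0.4501, -0.0666, 0.0576]
orientation: [1.226, 1.199, -1.238]
force: [0.5, -0.0, -0.8]
gripper_width: -0.0001
```

```bash
python3 -c "
from h import *
tool()
for n in ('side','wrist'):
  for r in caps(n,grab_frame(n)):
    if r[1]<3000: print(n,*r)"
```

```text
t 7.8667 p [ 0.4501 -0.0666  0.0576] F [ 0.5 -0.  -0.8] w -0.00011060363790077373
[[-0.007  1.    -0.03 ]
 [-0.002 -0.03  -1.   ]
 [-1.    -0.007  0.002]]
side [261.8 185.1] 80 [ 0.6164 -0.0395  0.077 ]
side [325.  195.1] 52 [ 0.4466 -0.1059  0.077 ]
side [269.  197.3] 71 [5.635e-01 3.000e-04 7.700e-02]
wrist [246.7 143.2] 247 [ 0.509  -0.0637  0.077 ]
wrist [102.1 159.3] 539 [0.503  0.0098 0.077 ]
wrist [311.1 247.5] 2558 [ 0.4491 -0.0978  0.077 ]
```

The push works: cap C is 31 mm ahead of the TCP. I continue over the edge at about y −0.170.

>>> drive_tool --commands '[[[-0.04,0,0.25,0,0,0.06,255],[0,0,0.3,0,0,0,255],[0,0,0.3,0,0,0,255],[0,0,0.3,0,0,0,255],[0,0,0.3,0,0,0,255],[0,0,0.3,0,0,0,255],[0,0,0.3,0,0,0,255],[0,0,0.3,0,0,0,255],[0,0,0.2,0,0,0,255],[0,0,0,0,0,0,255]]]'

```text
t: 8.8
position: [0.4471, -0.1694, 0.0598]
orientation: [1.223, 1.199, -1.224]
force: [-0.7, -0.4, -0.1]
gripper_width: -0.0
```

```bash
python3 -c "
from h import *
tool()
for n in ('side','wrist'):
  for r in caps(n,grab_frame(n),.02):
    if r[1]<3000: print(n,*r)"
```

```text
t 8.8 p [ 0.4471 -0.1694  0.0598] F [-0.7 -0.4 -0.1] w -3.996796141583426e-05
[[ 0.     1.    -0.019]
 [-0.001 -0.019 -1.   ]
 [-1.     0.     0.001]]
side [261.8 185.1] 80 [ 0.6689 -0.1154  0.02  ]
side [269.1 197. ] 86 [ 0.6126 -0.0739  0.02  ]
wrist [ 23.2 163.6] 1012 [ 0.4851 -0.0005  0.02  ]
wrist [300.7 194.6] 246 [ 0.4573 -0.2038  0.02  ]
```

>>> drive_tool --commands '[[[-0.8,0,0,0.1,0,0,255],[-0.8,0,0,0,0,0,255],[-0.8,0,0,0,0,0,255],[-0.6,0,0,0,0,0,255],[0,0.42,-0.82,0,0,0,255],[0,0.42,-0.82,0,0,0,255],[0,0.42,-0.82,0,0,0,255],[0,0.42,-0.82,0,0,0,255],[0,0.42,-0.82,0,0,0,255],[0,0.42,-0.82,0,0,0,255]]]'

```text
t: 9.73
position: [0.5522, 0.0352, 0.1862]
orientation: [1.234, 1.197, -1.235]
force: [0.4, -0.1, -0.0]
gripper_width: -0.0001
```

>>> drive_tool --commands '[[[0,0.2,-0.4,0,0,0,255],[0,0,0,0,0,0,255],[0,0,0,0,0,0,255]]]'

```text
t: 9.98
position: [0.5626, 0.0611, 0.1852]
orientation: [1.228, 1.204, -1.225]
force: [-0.8, -0.4, -0.3]
gripper_width: 0.0
```

```bash
python3 -c "
from h import *
tool()"
```

```text
t 9.9833 p [0.5626 0.0611 0.1852] F [-0.8 -0.4 -0.3] w 2.0022505455116936e-05
[[-0.003  1.    -0.022]
 [ 0.005 -0.022 -1.   ]
 [-1.    -0.003 -0.005]]
```

>>> drive_tool --commands '[[[0.7,0.05,0,0.07,0,0,255],[0.7,0,0,0,0,0,255],[0.7,0,0,0,0,0,255],[0.5,0,0,0,0,0,255],[0.2,0,0,0,0,0,255],[0,0,0,0,0,0,255],[0,0,0,0,0,0,255]]]'

```text
t: 10.57
position: [0.5609, 0.0574, 0.0718]
orientation: [1.234, 1.197, -1.232]
force: [0.2, -0.1, -0.3]
gripper_width: -0.0002
```

```bash
python3 -c "
from h import *
tool()"
```

```text
t 10.5667 p [0.5609 0.0574 0.0718] F [ 0.2 -0.1 -0.3] w -0.00016738048405828183
[[-0.001  0.999 -0.032]
 [ 0.003 -0.032 -0.999]
 [-1.    -0.001 -0.003]]
```

>>> drive_tool --commands '[[[0.2,0.1,0,0,0,0,255],[0.08,0,0,0,0,0,255],[0,0,0,0,0,0,255],[0,0,0,0,0,0,255]]]'

```text
t: 10.9
position: [0.5677, 0.0563, 0.0637]
orientation: [1.239, 1.191, -1.227]
force: [0.3, 1.4, 0.3]
gripper_width: -0.0001
```

```bash
python3 -c "
from h import *
tool()"
```

```text
t 10.9 p [0.5677 0.0563 0.0637] F [0.3 1.4 0.3] w -7.762895713687538e-05
[[ 0.006  0.999 -0.033]
 [ 0.003 -0.033 -0.999]
 [-1.     0.006 -0.004]]
```

>>> drive_tool --commands '[[[0.08,-0.06,0.1,0,0,-0.05,255],[0,0,0.3,0,0,0,255],[0,0,0.3,0,0,0,255],[0,0,0.3,0,0,0,255],[0,0,0.3,0,0,0,255],[0,0,0.3,0,0,0,255],[0,0,0.3,0,0,0,255],[0,0,0,0,0,0,255]]]'

```text
t: 11.57
position: [0.5634, -0.0285, 0.0618]
orientation: [1.237, 1.192, -1.229]
force: [0.3, 0.8, 0.2]
gripper_width: 0.0002
```

```bash
python3 -c "
from h import *
tool()
for n in ('side','wrist'):
  for r in caps(n,grab_frame(n)):
    if r[1]<3000: print(n,*r)"
```

```text
t 11.5667 p [ 0.5634 -0.0285  0.0618] F [0.3 0.8 0.2] w 0.0001612931389535691
[[ 0.004  0.999 -0.033]
 [ 0.003 -0.033 -0.999]
 [-1.     0.004 -0.003]]
side [262.  185.6] 67 [ 0.6146 -0.0379  0.077 ]
side [282.8 187.7] 51 [ 0.5613 -0.0653  0.077 ]
wrist [265.8 156.8] 2900 [ 0.6141 -0.0348  0.077 ]
wrist [306.5 247.4] 2422 [ 0.5601 -0.0574  0.077 ]
```

>>> drive_tool --commands '[[[0.02,-0.02,0.3,0,0,0,255],[0,0,0.3,0,0,0,255],[0,0,0.3,0,0,0,255],[0,0,0.3,0,0,0,255],[0,0,0.3,0,0,0,255],[0,0,0.3,0,0,0,255],[0,0,0,0,0,0,255]]]'

```text
t: 12.25
position: [0.5608, -0.1046, 0.0611]
orientation: [1.237, 1.194, -1.225]
force: [-0.1, 0.5, -0.0]
gripper_width: 0.0
```

```bash
python3 -c "
from h import *
tool()
for n in ('side','wrist'):
  for r in caps(n,grab_frame(n)):
    if r[1]<3000: print(n,*r)"
```

```text
t 12.25 p [ 0.5608 -0.1046  0.0611] F [-0.1  0.5 -0. ] w 4.040009423715429e-05
[[ 0.006  1.    -0.03 ]
 [ 0.004 -0.03  -1.   ]
 [-1.     0.006 -0.004]]
side [298.2 176.7] 38 [ 0.5591 -0.1451  0.077 ]
side [261.8 185. ] 79 [ 0.6167 -0.0399  0.077 ]
wrist [306.8 247.3] 2463 [ 0.5578 -0.1336  0.077 ]
```

>>> drive_tool --commands '[[[0,-0.02,0.3,0,0,0,255],[0,0,0.3,0,0,0,255],[0,0,0.3,0,0,0,255],[0,0,0.3,0,0,0,255],[0,0,0.3,0,0,0,255],[0,0,0.25,0,0,0,255],[0,0,0,0,0,0,255]]]'

```text
t: 12.93
position: [0.5574, -0.1794, 0.0603]
orientation: [1.235, 1.196, -1.223]
force: [-0.0, -0.7, 0.7]
gripper_width: -0.0004
```

```bash
python3 -c "
from h import *
tool()
for n in ('side','wrist'):
  for r in caps(n,grab_frame(n),.02):
    if r[1]<3000: print(n,*r)"
```

```text
t 12.9333 p [ 0.5574 -0.1794  0.0603] F [-0.  -0.7  0.7] w -0.00043544576398870164
[[ 0.005  1.    -0.027]
 [ 0.005 -0.027 -1.   ]
 [-1.     0.005 -0.005]]
side [262.1 184.8] 90 [ 0.6692 -0.1172  0.02  ]
wrist [  5.9 155.1] 525 [0.6032 0.0025 0.02  ]
wrist [298.9 197.4] 251 [ 0.5652 -0.2119  0.02  ]
wrist [ 33.6 350.2] 209 [0.4194 0.0329 0.02  ]
```

>>> drive_tool --commands '[[[-0.8,0,0,0,0,-0.05,255],[-0.8,0,0,0,0,0,255],[-0.8,0,0,0,0,0,255],[0,0.24,-0.82,0,0,0,255],[0,0.24,-0.82,0,0,0,255],[0,0.24,-0.82,0,0,0,255],[0,0.24,-0.82,0,0,0,255],[0,0.24,-0.82,0,0,0,255],[0,0.24,-0.82,0,0,0,255],[0,0,0,0,0,0,255]]]'

```text
t: 13.87
position: [0.6208, 0.0283, 0.1617]
orientation: [1.237, 1.206, -1.228]
force: [0.8, -0.0, -1.7]
gripper_width: -0.0001
```

```bash
python3 -c "
from h import *
tool()"
```

```text
t 13.8667 p [0.6208 0.0283 0.1617] F [ 0.8 -0.  -1.7] w -5.3345254405791984e-05
[[-0.003  1.    -0.029]
 [ 0.011 -0.029 -1.   ]
 [-1.    -0.003 -0.011]]
```

>>> drive_tool --commands '[[[0.7,-0.05,0,0,-0.1,0,255],[0.7,0,0,0,0,0,255],[0.6,0,0,0,0,0,255],[0.3,0,0,0,0,0,255],[0.1,0,0,0,0,0,255],[0,0,0,0,0,0,255],[0,0,0,0,0,0,255]]]'

```text
t: 14.45
position: [0.6185, 0.0355, 0.0633]
orientation: [1.223, 1.203, -1.222]
force: [0.2, -0.5, -0.0]
gripper_width: 0.0002
```

```bash
python3 -c "
from h import *
tool()"
```

```text
t 14.45 p [0.6185 0.0355 0.0633] F [ 0.2 -0.5 -0. ] w 0.0001726822764786992
[[-0.001  1.    -0.018]
 [ 0.001 -0.018 -1.   ]
 [-1.    -0.001 -0.001]]
```

>>> drive_tool --commands '[[[0.07,-0.02,0.2,0.1,0,0,255],[0,0,0.3,0,0,0,255],[0,0,0.3,0,0,0,255],[0,0,0.3,0,0,0,255],[0,0,0.3,0,0,0,255],[0,0,0.3,0,0,0,255],[0,0,0.3,0,0,0,255],[0,0,0.3,0,0,0,255],[0,0,0,0,0,0,255]]]'

```text
t: 15.2
position: [0.6175, -0.0691, 0.0656]
orientation: [1.236, 1.188, -1.226]
force: [0.3, -0.7, 0.2]
gripper_width: 0.0
```

```bash
python3 -c "
from h import *
tool()
for n in ('side','wrist'):
  for r in caps(n,grab_frame(n)):
    if r[1]<3000: print(n,*r)"
```

```text
t 15.2 p [ 0.6175 -0.0691  0.0656] F [ 0.3 -0.7  0.2] w 1.452859149787652e-05
[[ 0.009  0.999 -0.031]
 [-0.    -0.031 -1.   ]
 [-1.     0.009 -0.   ]]
side [274.8 177.5] 51 [ 0.6113 -0.0984  0.077 ]
wrist [293.9 234.6] 1102 [ 0.6205 -0.0908  0.077 ]
wrist [432.4 265.4] 624 [ 0.5972 -0.1756  0.077 ]
```

>>> drive_tool --commands '[[[0.1,-0.06,0.1,0,0,-0.08,255],[0.05,0,0.2,0,0,0,255],[0,0,0.3,0,0,0,255],[0,0,0.3,0,0,0,255],[0,0,0,0,0,0,255]]]'

```text
t: 15.72
position: [0.6185, -0.0976, 0.0644]
orientation: [1.241, 1.195, -1.218]
force: [-0.0, -0.2, 0.4]
gripper_width: 0.0
```

```bash
python3 -c "
from h import *
tool()
for n in ('side','wrist'):
  for r in caps(n,grab_frame(n)):
    if r[1]<3000: print(n,*r)"
```

```text
t 15.7167 p [ 0.6185 -0.0976  0.0644] F [-0.  -0.2  0.4] w 8.525941166300475e-06
[[ 0.011  1.    -0.028]
 [ 0.009 -0.028 -1.   ]
 [-1.     0.01  -0.009]]
side [280.2 173.5] 46 [ 0.6119 -0.1276  0.077 ]
wrist [295.6 235.8] 1166 [ 0.6213 -0.1209  0.077 ]
wrist [395.2 262.4] 325 [ 0.6023 -0.1808  0.077 ]
```

>>> drive_tool --commands '[[[0.12,-0.1,0,0,-0.08,-0.1,255],[0,0,0,0,0,0,255],[0,0,0,0,0,0,255]]]'

```text
t: 16.07
position: [0.6195, -0.0951, 0.0644]
orientation: [1.237, 1.188, -1.221]
force: [0.1, -0.2, -0.1]
gripper_width: -0.0003
```

```bash
python3 -c "
from h import *
tool()
n='wrist';cv2.imwrite('pics/w5.png',grab_frame(n)[150:342,180:436,::-1].repeat(2,0).repeat(2,1))"
```

```text
t 16.0667 p [ 0.6195 -0.0951  0.0644] F [ 0.1 -0.2 -0.1] w -0.0003372623629781242
[[ 0.012  1.    -0.029]
 [ 0.001 -0.029 -1.   ]
 [-1.     0.012 -0.001]]
```

View pics/w5.png

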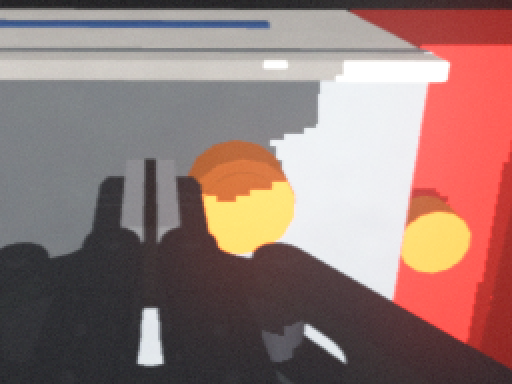

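Wrist crop: cap A at (242,197) is in contact with the shut fingers, and cap B at (436,240) lies in the red bin. The tool is riding slightly high, so I'll back off 15 mm, lower and continue.

>>> drive_tool --commands '[[[0,0,-0.3,0,0,-0.1,255],[0,-0.05,-0.1,0,0,-0.05,255],[0.12,0,0,0,0,0,255],[0,0,0,0,0,0,255],[0,0,0,0,0,0,255]]]'

```text
t: 16.53
position: [0.6154, -0.0756, 0.0561]
orientation: [1.225, 1.207, -1.237]
force: [-0.5, -1.4, 10.6]
gripper_width: 0.0002
```

```bash
python3 -c "
from h import *
tool()
print(get_obs()['joint_pos'])
for n in ('side','wrist'):
  for r in caps(n,grab_frame(n)):
    if r[1]<3000: print(n,*r)"
```

```text
t 16.5333 p [ 0.6154 -0.0756  0.0561] F [-0.5 -1.4 10.6] w 0.00020232267886754777
[[-0.012  1.    -0.027]
 [ 0.002 -0.027 -1.   ]
 [-1.    -0.012 -0.002]]
[-1.41074637e-01  5.29955103e-01  1.66018449e+00  6.04669265e-04
  9.64039402e-01  1.45645214e+00]
side [278.9 173.4] 64 [ 0.6152 -0.1257  0.077 ]
wrist [329.7 237.5] 1276 [ 0.6215 -0.1182  0.077 ]
wrist [430.4 268.9] 644 [ 0.5996 -0.1772  0.077 ]
```

Now at deck contact (10.6 N at z 0.056), which confirms the tip offset. I raise 3 mm and finish the push.

>>> drive_tool --commands '[[[-0.09,0,0,0,0,0.1,255],[0,0,0.2,0,0,0,255],[0,0,0.3,0,0,0,255],[0,0,0.3,0,0,0,255],[0,0,0.3,0,0,0,255],[0,0,0.3,0,0,0,255],[0,0,0.3,0,0,0,255],[0,0,0,0,0,0,255]]]'

```text
t: 17.3
position: [0.6126, -0.1532, 0.0598]
orientation: [1.231, 1.197, -1.231]
force: [0.2, -0.4, -0.6]
gripper_width: -0.0002
```

```bash
python3 -c "
from h import *
tool()
for n in ('side','wrist'):
  for r in caps(n,grab_frame(n)):
    if r[1]<3000: print(n,*r)"
```

```text
t 17.3 p [ 0.6126 -0.1532  0.0598] F [ 0.2 -0.4 -0.6] w -0.00021191823240027224
[[-0.001  1.    -0.029]
 [ 0.001 -0.029 -1.   ]
 [-1.    -0.001 -0.001]]
side [292.7 167.3] 37 [ 0.6026 -0.1832  0.077 ]
wrist [320.  225.8] 1879 [ 0.6239 -0.1885  0.077 ]
```

>>> drive_tool --commands '[[[0,0,0.3,0,0,0,255],[0,0,0.3,0,0,0,255],[0,0,0.2,0,0,0,255],[0,0,0,0,0,0,255],[-0.8,0,0,0,0,0,255],[-0.8,0,0,0,0,0,255],[-0.8,0,0,0,0,0,255],[-0.8,0,0,0,0,0,255],[0,-0.5,0,0,0,0,255]]]'

```text
t: 18.15
position: [0.5927, -0.1854, 0.1891]
orientation: [1.23, 1.206, -1.232]
force: [0.1, -0.2, 0.8]
gripper_width: 0.0
```

>>> drive_tool --commands '[[[0,-0.9,0,0,0,0,255],[0,-0.9,0,0,0,0,255],[0,-0.9,0,0,0,0,255],[0,-0.9,0,0,0,0,255],[0,-0.9,0.3,0,0,0,255],[0,-0.5,0.8,0,0,0,255],[0,0,0.9,0,0,0,255],[0,0,0.9,0,0,0,255],[0,0,0.5,0,0,0,255],[0,0,0,0,0,0,255]]]'

```text
t: 18.98
position: [0.3785, -0.3166, 0.1932]
orientation: [1.227, 1.201, -1.222]
force: [0.1, 0.3, 0.3]
gripper_width: -0.0001
```

```bash
python3 -c "
from h import *
tool()
im=grab_frame('top');cv2.imwrite('pics/t6.png',cv2.resize(im[130:280,110:412,::-1],(800,397),interpolation=cv2.INTER_CUBIC))
for r in caps('top',im,.011):
    if r[1]<300: print(*r)
c=get_calibration('top')
print([ray(c,*x,.004).round(3) for x in ((302,172),(330,253))])"
```

```text
t 18.9833 p [ 0.3785 -0.3166  0.1932] F [0.1 0.3 0.3] w -6.361258793863772e-05
[[ 0.001  1.    -0.02 ]
 [ 0.004 -0.02  -1.   ]
 [-1.     0.001 -0.004]]
[308.9 188.9] 71 [ 0.6128 -0.2122  0.011 ]
[311. 206.] 69 [ 0.5558 -0.2162  0.011 ]
[310.2 239.5] 73 [ 0.4469 -0.208   0.011 ]
[array([ 0.672, -0.193,  0.004]), array([ 0.403, -0.271,  0.004])]
```

View pics/t6.png

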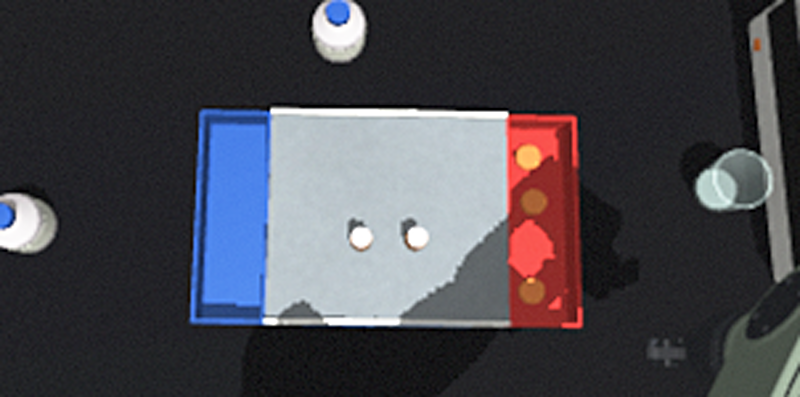

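All three caps lie in the red bin, at (528,157), (533,201) and (531,291). Both vials are within 1 px of where they stood, and the arm is clear, so I hand in.

```bash
python3 -c "
from cell import *
print(job_done())"
```

```text
the job is handed in; nothing more can be done
None
```

With the fingers shut, I swept all three orange caps one at a time along their own rows and over the open end into the red bin. The job was handed in at about 19 s of the 54 s allowed; no verdict is reported.

**Last checks (top camera):**
- **Caps:** they lie at about (0.613, −0.212), (0.556, −0.216) and (0.447, −0.208), all inside the red bin. I took the positions at an assumed bin-floor height of 11 mm. That they are down in the bin comes from the picture, as I did not measure their height.
- **Vials:** both stand within about 1 px of where they were.
- **Bottles and beaker:** they look undisturbed, but I did not measure them.
- **Other bin and arm:** the blue bin is empty, and the arm is clear with no contact force.

**What disagreed:**
- **Fingertip position:** the text says the shut fingertips stand 14 mm ahead of the tool point. They proved to be about 14 mm behind it. My first pass therefore went over a cap without moving it. I found the true height by lowering in small steps until the tips met the deck, and a 10.6 N contact at tool height 0.056 m later confirmed it.
- **Third cap:** the tool rode a little high on this push, so I backed off, lowered it and finished.

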